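# Start a descaling soak: holder in the pan, timer braced and started

## Robot

A 6-joint arm with a two-finger parallel gripper is mounted at the origin on the work surface. World frame = base frame: x ahead of the robot, y to its left, z up, the work surface at z = 0. Lengths are in m, angles in degrees, forces in N, time in s.
With the tool pointing down it reaches from about 0.4 to 0.825 m from the base axis. Payload 7 kg.
Tool frame: the origin (TCP) lies midway between the tips of the shut fingers; the grasp point (between the pads) lies 19 mm behind it; z points along the fingers, y is the line along which they close (so a half turn about z gives the same grasp; the last joint's range is limited). The gripper opens to 88 mm and grips with 3 to 60 N. Pads are 19 mm wide; open, the fingers measure 130 mm over their backs; the gripper's body (78 mm by 193 mm) begins 47 mm behind the grasp point.
Start: joints at [-47.492, 20.546, 0.682, 0, -70.136, -16.507], TCP at [0.296, -0.607, 0.227] pointing down, gripper open.
Joint ranges: [-176.03, 176.03], [-82.01, 121.73], [-58.28, 71.71], [-173.87, 95.51], [-174.79, -0.11], [-173.66, 173.66]. Speed limits (degrees/s): [136.94, 136.94, 172.46, 180, 180, 180].

## Interface

Orientations are given as a 3x3 rotation matrix whose columns are the frame's x, y, z axes.
In Python, from rig import robot gives the robot as it stands. Calls block until the motion is done:
- robot.goto(position, orientation): joint-space move of the TCP to a pose.
- robot.servo_line(position, ori=None, speed=0.15): straight line of the TCP; ori=None keeps the orientation; speed is the mean speed in m/s.
- robot.movej(angles): joint-space move.
- robot.move_gripper(opening): opening from 0.0 (shut) to 1.0 (fully open); the grip force is fixed at half the most; returns when the fingers have stopped.
- robot.dwell(seconds).
- robot.ik(position, orientation): joint angles nearest the present ones, or None.
- robot.grab_frame(name): name is "side" or "top"; returns (picture, depth): 384x512x3 uint8, red, green, blue; 384x512 float32, m along the optical axis (not along the pixel's ray), 0 where there is no reading.
- robot.camera_info(name): a dict with "vfov" (degrees; the focal length in pixels is half the picture's height over the tangent of half this angle, whatever the lens; pixels are square), "cx", "cy" (the principal point, pixels), "k1" (the pictures are not rectified: a ray, as slopes to the right and down, at radius r is drawn at 1 + k1 r^2 times it, then the intrinsics apply), "view" (4x4, takes a point from world to camera coordinates). Camera axes: x right, y down, z forward; pixel columns grow to the right and rows downward; lengths in m; the calibration is good to about 2 mm. A picture is of the moment at which its call begins. camera_info takes no time and is no camera call.
A pose or a line that the arm cannot do raises robot.Unreachable and nothing moves.
- robot.job_done(): hands the job in; it is judged then, once.
Readings, each from a call of its own:
- robot.read_t(): time.
- robot.read_qpos(): joint angles.
- robot.read_qvel(): joint speeds.
- robot.read_effort(): joint torques, N m.
- robot.read_position(): TCP position.
- robot.read_tcp_rot(): TCP orientation.
- robot.read_force(): force on the tool from outside, world axes, zero at the start.
- robot.read_ft_torque(): the same for the moment, N m.
- robot.read_grip_width(): opening from 0.0 (shut) to 1.0 (fully open).
- robot.read_finger_force(): force on a finger pad.
Only numpy, scipy, OpenCV 4.12 (cv2) and the standard library are available. Lean on these libraries where they do the work, as an engineer would, in place of code of your own. Each camera call takes 0.05 s, during which the arm holds its last target. There are 200 camera calls.

## Task

Start a descaling soak: lift the filter holder out from under the bench lamp and lay it, right way up, fully inside the steel pan. Then stand the loose timer squarely with its back against the middle part of the lamp's low back rail (key facing out from it), press its key fully down for a moment (half a second or more) with the timer braced against the rail, and let go, leaving the timer there. Do not press the key anywhere else, and leave the tub, the jug, the screwdriver and everything else on the bench where they are.

Things in the scene. Friction and masses are not known exactly. Their poses are not given: they have to be found in the camera images.
- lamp: Fixed bench lamp. Origin: on the bench, middle of the FRONT face of its low back rail (the stop); x points into the rail, forward and to the left as the robot sees it, y along it, z up. Rail 200 mm long (y), 35 high, 12 thick; behind it a foot 8 mm high, x 12 to 72, y +/-140 mm. Two 16 mm posts at x +40, y +/-120 mm, 196 mm high; 14 mm arms run forward from their tops, at z 192, to the light bar.
- lamp_bar (a point): Middle of the underside of the lamp's light bar, axes as the lamp's. The bar runs along y (280 mm), 40 mm wide (lamp x -80 to -40 mm), underside 180 mm and top 202 mm above the bench. It overhangs the timer's place just in front of the rail: a vertical tool does not fit there; one leaning back from the rail by 25 to 45 deg (fingers pointing down and towards the rail) does.
- pan: Steel pan, open top, heavy and fixed. Outside 225 (its x) x 150 (its y) x 40 mm high, walls and floor 4 mm. Origin: on the bench, under the pan's middle; z up.
- timer_mid (a point): Loose grey wedge-shaped timer: 110 mm deep (x), 56 wide (y), 90 high, 0.35 kg +/-25%, vertical sides, slides easily. Point: its middle, 45 mm up; z up, x towards its BACK (back face at x +55). Front edge (x -55) 20 mm high; from there a 45 deg slope rises to z 90 at x +15; flat top to x +55. In mid-slope is the key, in a round housing. Grip it across the 56 mm width.
- timer_back (a point): Point on the timer: foot of its back face, middle of its width, on the bench (timer_mid plus 55 mm in x, minus 45 mm in z); same axes. It must come up against the rail.
- key_top (a point): Middle of the top of the timer's white round key, 34 mm across; it stands 17 mm off the sloped face, in a black collar 50 mm across; its z axis points out of the face (45 deg up and towards the timer's front). The key moves in along -z.
- key (a joint): Travel of the timer's key in m: 0 out, 0.008 fully in; a spring pushes it out, with 3 N at first and 9 N fully in. Press with the timer already touching the rail, pushing on towards the rail, so that the rail takes the push; otherwise the light timer creeps, turns or is not braced.
- holder_mid (a point): Coffee filter holder: steel cup 60 mm across, 46 high, on a flat foot (52 mm), and a black handle 26 mm thick along its +x, 45 to 135 mm off the cup's axis, its centre line 20 mm above the foot (16 mm neck between). 0.4 kg +/-25%, balance point about 12 mm from the cup's axis. Point: on the cup's axis, 23 mm above the foot; z up. Can be gripped across the cup.
- holder_end (a point): Outer end of the filter holder's handle, on its axis.
- tub_mid (a point): Bystander, not to be moved: white tub with blue lid, 80 mm across, 120 mm high; point half-way up its axis.
- jug_mid (a point): Bystander, not to be moved: steel jug, 76 mm across, 90 mm high, with a side handle along its y; point half-way up its axis.
- driver_grip (a point): Bystander, not to be moved: screwdriver 190 mm long lying on the bench; point on its handle, x towards the blade.
- bin: Fixed clutter: red open parts bin, 160 (x) x 110 (y) x 60 mm high with parts up to 75 mm; origin on the bench under its middle.
- gauge: Fixed clutter: grey meter box 100 (x) x 120 (y) x 52 mm high; origin on the bench under its middle.
There are look-alikes about, which are no part of the job. What is shaped like the part that bears timer_mid but yellow is not meant.

How it is judged:
By the outcome, as a careful person would: the job done as asked, in the order asked, and still so for the second after the job is handed in, with the robot touching nothing.
It also fails if it takes over 70 s, if anything falls off the work surface, if the arm or the gripper's body presses on something with over 40 N, if the wrist force passes 120 N, or if a joint passes its speed limit or range.

## Working session

There is one attempt and no reset: what is moved stays moved. The work goes in short steps, each a Python script; the robot and the scene stay as the last script left them, time stands still between calls to the robot, and variables do not carry over. Pictures are saved under pics/ and viewed, at most 10 in all, crops included, and the job is handed in when it is done.

```bash
ls; mkdir -p pics; cat > h.py <<'E'
import numpy as np, cv2
from rig import robot
def save(n,f):
    p,d=robot.grab_frame(n); cv2.imwrite(f'pics/{f}.png',cv2.resize(p[:,:,::-1],(768,576),interpolation=cv2.INTER_CUBIC)); np.savez(f'pics/{f}.npz',p=p,d=d); return p,d
def cloud(n,d):
    c=robot.camera_info(n); h,w=d.shape; f=h/2/np.tan(np.radians(c['vfov'])/2)
    u,v=np.meshgrid(np.arange(w),np.arange(h)); xd=(u-c['cx'])/f; yd=(v-c['cy'])/f
    x,y=xd.copy(),yd.copy()
    for _ in range(20):
        s=1+c['k1']*(x*x+y*y); x=xd/s; y=yd/s
    P=np.stack([x*d,y*d,d,np.ones_like(d)],-1)@np.linalg.inv(c['view']).T
    P=P[...,:3]; P[d==0]=np.nan; return P
E
python3 - <<'E'
from h import *
for n in('top','side'):
    save(n,n+'0'); c=robot.camera_info(n); print(n,{k:c[k] for k in c if k!='view'}, np.linalg.inv(c['view'])[:3,3].round(3))
print(robot.read_tcp_rot())
E
```

```text
pics
top {'vfov': 45.62673900711487, 'cx': 245.49361485272038, 'cy': 193.45091084243444, 'k1': -0.010134735974230423} [ 0.405 -0.049  1.678]
side {'vfov': 54.56734343754769, 'cx': 255.87777054293792, 'cy': 189.48209131768647, 'k1': -0.022179371753447367} [0.018 1.002 0.968]
[[-8.98832605e-01 -4.38291324e-01 -8.14645473e-04]
 [-4.38292043e-01  8.98831754e-01  1.25070664e-03]
 [ 1.84055348e-04  1.48122854e-03 -9.99998886e-01]]
```

View pics/top0.png

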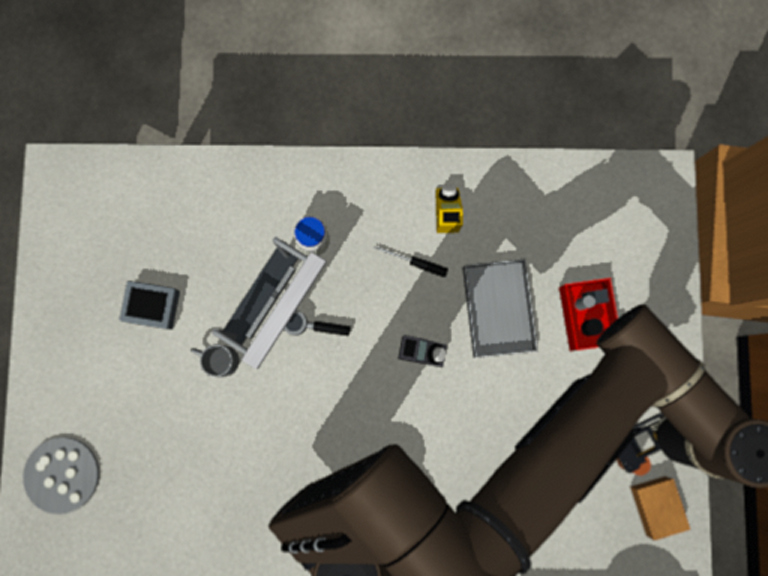

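View pics/side0.png

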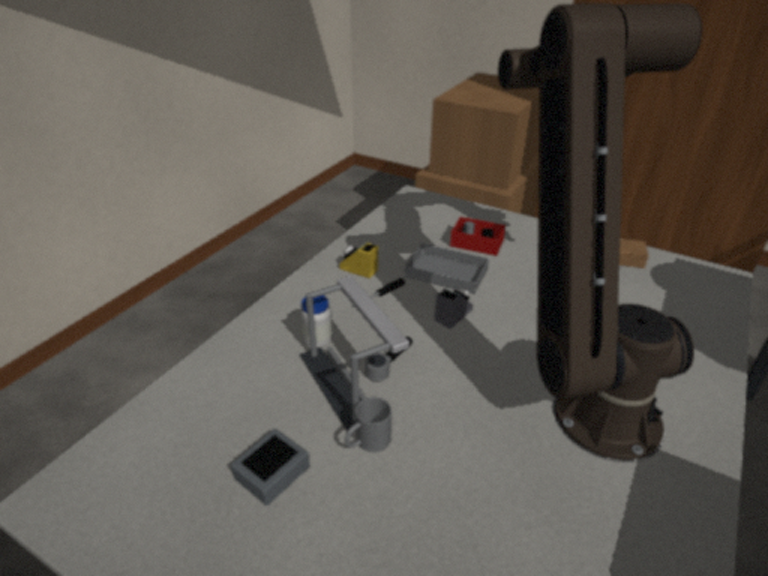

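The top view (768x576) shows the lamp at about (270,300) with the holder cup at (297,322) partly under the bar and its handle end at (352,328). The grey timer is at (422,350) with its white key at (438,353), the pan at (500,307), the tub at (310,232), the jug at (220,358) and the driver at (430,265). The yellow look-alike is at (450,210).

```bash
python3 - <<'E'
from h import *
z=np.load('pics/top0.npz'); p,d=z['p'],z['d']; P=cloud('top',d)
c=p[120:250,130:360,::-1]; c=cv2.convertScaleAbs(cv2.resize(c,None,fx=3.4,fy=3.4,interpolation=cv2.INTER_CUBIC),alpha=1.3)
for i in range(130,360,20): cv2.putText(c,str(i),(int((i-130)*3.4),10),0,.35,(0,0,255)); cv2.line(c,(int((i-129.5)*3.4),12),(int((i-129.5)*3.4),18),(0,0,255))
for i in range(120,250,20): cv2.putText(c,str(i),(0,int((i-119.5)*3.4)),0,.35,(0,0,255))
cv2.imwrite('pics/c1.png',c)
def rect(m,n):
    Q=P[m]; r=cv2.minAreaRect(Q[:,:2].astype(np.float32)*1000); print(n,m.sum(),'z',np.nanpercentile(Q[:,2],[5,50,95]).round(3),'c',np.round(r[0],1),'sz',np.round(r[1],1),'ang',round(r[2],1))
X,Y,Z=P[...,0],P[...,1],P[...,2]
v,u=np.mgrid[:384,:512]
def box(u0,u1,v0,v1): return (u>=u0/1.5)&(u<u1/1.5)&(v>=v0/1.5)&(v<v1/1.5)
print('bench z',np.nanmedian(Z[box(330,380,380,420)]))
rect(box(395,450,330,372)&(Z>.012),'timer')
rect(box(395,450,330,372)&(Z>.084),'timertop')
rect(box(455,545,250,365)&(Z>.03),'pan')
rect(box(240,330,240,372)&(Z>.175)&(Z<.215),'lamp top')
rect(box(310,360,310,342)&(Z>.02)&(Z<.05),'handle')
rect(box(285,312,310,340)&(Z>.015)&(Z<.08),'cup')
rect(box(200,245,330,380)&(Z>.08)&(Z<.1),'jug')
rect(box(290,330,212,252)&(Z>.11)&(Z<.13),'tub')
rect(box(410,450,250,280)&(Z>.012)&(Z<.1),'driver')
rect(box(550,640,270,352)&(Z>.03)&(Z<.1),'bin')
s=np.load('pics/side0.npz'); S=cloud('side',s['d']); 
m=(S[...,0]>.4)&(S[...,0]<.75)&(S[...,1]>-.1)&(S[...,1]<.35)
np.savez('pics/S.npz',S=S)
P=S
mm=(u>355/1.5)&(u<415/1.5)&(v>335/1.5)&(v<385/1.5)&(S[...,2]>.012)&(S[...,2]<.06)
rect(mm,'holder side')
E
```

```text
bench z 0.0002464467176139795
timer 497 z [0.03  0.079 0.095] c [ 455.  -162.5] sz [109.8  63.7] ang 79.8
timertop 216 z [0.085 0.091 0.097] c [ 463.9 -134.6] sz [51.3 55.6] ang 79.3
pan 301 z [0.032 0.039 0.046] c [ 566.2 -349.2] sz [225.6 152.2] ang 6.3
lamp top 1211 z [0.195 0.202 0.207] c [560.5 184.5] sz [123.3 279.8] ang 59.0
handle 176 z [0.022 0.03  0.037] c [512.8  59.8] sz [95.9 25.4] ang 82.4
cup 189 z [0.026 0.046 0.053] c [517.4 138.8] sz [53.4 55.5] ang 45.4
jug 98 z [0.082 0.089 0.097] c [445.5 317.6] sz [100.  71.] ang 1.0
tub 312 z [0.114 0.121 0.126] c [730.4 106.9] sz [66.7 67. ] ang 19.5
driver 173 z [0.015 0.023 0.031] c [ 669.9 -178.5] sz [94.4 29.6] ang 70.2
bin 651 z [0.033 0.054 0.074] c [ 552.5 -565.1] sz [159.8 116. ] ang 8.7
holder side 326 z [0.017 0.04  0.051] c [523.6  94.1] sz [ 57.6 165.3] ang 0.5
```

View pics/c1.png

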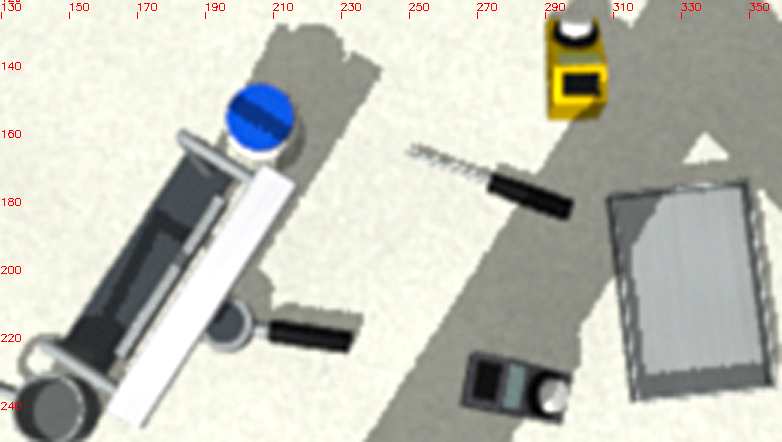

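```bash
python3 - <<'E'
from h import *
T=cloud('top',np.load('pics/top0.npz')['d']); S=np.load('pics/S.npz')['S']
def loc(P,o,a):
    a=np.radians(a); x=np.array([np.cos(a),np.sin(a)]); D=P[...,:2]-o
    return D@x, D@[-x[1],x[0]], P[...,2]
pc=lambda v:(np.nanpercentile(v,[1,5,50,95,99])*1000).round(1)
o=np.array([.569,.199])
for n,P in(('top',T),('side',S)):
    x,y,z=loc(P,o,59)
    m=(abs(y)<.15)&(x<-.035)&(x>-.1)&(z>.19)&(z<.215)
    f=[]; 
    for lo in np.arange(-.13,.13,.02):   # front/back edge by slices
        k=m&(y>lo)&(y<lo+.02)
        if k.sum()>8: f.append((lo+.01,np.nanmin(x[k]),np.nanmax(x[k]),np.nanmedian(x[k])))
    f=np.array(f); print(n,'bar x',pc(x[m]),'y',pc(y[m]),'yaw err deg',np.degrees(np.arctan(np.polyfit(f[:,0],f[:,1:],1)[0])).round(2),'x0',np.polyfit(f[:,0],f[:,1:],1)[1].round(4))
    m=(abs(y)<.13)&(x<.03)&(x>-.03)&(z>.028)&(z<.042); print(' rail',m.sum(),pc(x[m]),'y',pc(y[m]))
    x,y,z=loc(P,np.array([.455,-.1625]),79.8)
    b=(abs(x)<.08)&(abs(y)<.05)
    m=b&(z>.083)&(z<.098)&(x>.01); print(' timer top',m.sum(),'x',pc(x[m]),'y',pc(y[m]))
    m=b&(z>.015)&(z<.1); print(' timer all',m.sum(),'x',pc(x[m]),'y',pc(y[m]))
    x,y,z=loc(P,np.array([.5247,.149]),-97.6)
    m=(x>-.05)&(x<.04)&(abs(y)<.05)&(z>.036)&(z<.055); print(' cup',m.sum(),'x',pc(x[m]),'y',pc(y[m]))
    m=(x>.045)&(x<.16)&(abs(y)<.03)&(z>.02)&(z<.045);print(' handle',m.sum(),'x',pc(x[m]),'y',pc(y[m]), np.degrees(np.polyfit(x[m],y[m],1)[0]))
# reach checks
def R(h,t):
    h,t=np.radians(h),np.radians(t); zc=np.array([np.cos(h)*np.sin(t),np.sin(h)*np.sin(t),-np.cos(t)]); yc=np.array([-np.sin(h),np.cos(h),0]); return np.c_[np.cross(yc,zc),yc,zc]
for n,p,h,t in(('cup',(.525,.149,.03),59,33),('cupup',(.48,.08,.2),59,33),('pan',(.618,-.343,.04),-17,33),('timer',(.456,-.157,.05),79.8,45),('timer up',(.456,-.157,.2),79.8,45),('tim rail',(.545,.156,.05),59,45),('key',(.524,.124,.07),59,45)):
    for s in(1,-1):
        r=R(h,t); r[:,:2]*=s; q=robot.ik(np.array(p),r); print(n,s,None if q is None else np.round(q))
E
```

```text
top bar x [-77.6 -76.4 -58.3 -39.7 -37.2] y [-136.9 -125.3    1.8  125.4  136.4] yaw err deg [0.28 0.28 0.17] x0 [-0.0774 -0.0375 -0.0581]
 rail 177 [ 1.3  2.4  8.3 13.8 14.9] y [-97.  -89.5  -2.7  85.4  95.1]
 timer top 199 x [10.8 12.6 32.7 52.8 54.5] y [-31.5 -29.2  -3.5  21.4  23.6]
 timer all 496 x [-53.1 -46.4   4.5  51.5  54.7] y [-31.1 -29.2  -2.7  22.4  23.9]
 cup 160 x [-14.7 -10.   10.2  28.8  31.6] y [-27.5 -24.8  -3.9  22.4  28. ]
 handle 172 x [ 46.6  52.4  94.  133.4 137.5] y [-12.6 -11.1  -0.1  10.8  12. ] -0.16909776756723965
side bar x [-75.8 -72.9 -52.5 -37.2 -36. ] y [-135.3 -120.1   20.1  135.8  139.1] yaw err deg [0.11 0.24 0.08] x0 [-0.0756 -0.0364 -0.0523]
 rail 130 [ 3.2  4.1 11.3 15.  15.8] y [-98.8 -92.1 -16.8  89.   93.7]
 timer top 118 x [11.1 14.6 39.6 56.1 56.8] y [-32.8 -28.9  -1.4  22.6  24.6]
 timer all 459 x [-38.8 -30.9  42.1  56.4  57.8] y [-31.7 -28.3   9.6  24.1  25.2]
 cup 179 x [-26.1 -23.9  -1.6  26.7  31.3] y [-27.9 -26.2  -3.   21.1  26.2]
 handle 62 x [ 47.4  48.5  67.7 135.8 138.8] y [-13.  -11.8  -7.6   5.8   7.5] -0.3714877405894575
cup 1 [ 14.  17. -28. -49. -31.  -4.]
cup -1 None
cupup 1 [ 10.  -3. -27. -33. -48. -22.]
cupup -1 [ 10.  -3. -27. -33. -48. 158.]
pan 1 None
pan -1 None
timer 1 [-32.  30. -10. -43. -75.  43.]
timer -1 [ -32.   30.  -10.  -43.  -75. -137.]
timer up 1 [-32.  19.  -5. -41. -87.  31.]
timer up -1 [ -32.   19.   -5.  -41.  -87. -149.]
tim rail 1 [  0.  19. -25. -67. -41.  21.]
tim rail -1 [   0.   19.  -25.  -67.  -41. -159.]
key 1 [ -3.  16. -26. -64. -44.  20.]
key -1 [  -3.   16.  -26.  -64.  -44. -160.]
```

```bash
cat >> h.py <<'E'
def R(h,t,s=1):
    h,t=np.radians(h),np.radians(t); zc=np.array([np.cos(h)*np.sin(t),np.sin(h)*np.sin(t),-np.cos(t)]); yc=np.array([-np.sin(h),np.cos(h),0]); r=np.c_[np.cross(yc,zc),yc,zc]; r[:,:2]*=s; return r
LO=np.array([.5703,.2012]); LA=59.2   # lamp origin, yaw
a=np.radians(LA); LX=np.array([np.cos(a),np.sin(a)]); LY=np.array([-LX[1],LX[0]])
HH=-97.8; CUP=np.array([.5245,.149])
PAN=np.array([.566,-.349]); PA=6.3
TM=np.array([.4588,-.1630]); TA=79.8
def tcp(g,r): return np.asarray(g)+.019*r[:,2]   # TCP for a grasp point
E
python3 - <<'E'
from h import *
pa=np.radians(PA); px=np.array([np.cos(pa),np.sin(pa)])
for t in(25,30,35):
  for az in(35,45,59,70,82):
    for fl in(0,1):
      hh=PA+180*fl; c=PAN-(px if fl==0 else -px)*.0525
      out=[]
      for s in(1,-1):
        for z in(.04,.15):
          r=R(az-HH+hh,t,s); q=robot.ik(tcp([*c,z],r),r); out.append('-' if q is None else str(np.round(q).astype(int)))
      r=R(az,t); q=robot.ik(tcp([*CUP,.03],r),r)
      if any(o!='-' for o in out): print(t,az,'toward' if fl else 'away',q is not None,out)
E
```

```text
25 35 away False ['[-22  40   5  -8 -78  74]', '[-22  35  10  -8 -89  73]', '[ -22   40    5   -8  -78 -106]', '[ -22   35   10   -8  -89 -107]']
25 35 toward False ['-', '[ -11   16  -38   42  -18 -158]', '-', '[-11  16 -38  42 -18  22]']
25 45 away True ['[-20  40   4  -5 -78  81]', '[-20  35   9  -5 -89  80]', '[-20  40   4  -5 -78 -99]', '[ -20   35    9   -5  -89 -100]']
25 45 toward True ['-', '[ -11   16  -35   29  -17 -136]', '-', '[-11  16 -35  29 -17  44]']
25 59 away True ['[-17  40   1   0 -76  90]', '[-17  34   6   0 -87  90]', '[-17  40   1   0 -76 -90]', '[-17  34   6   0 -87 -90]']
25 59 toward True ['-', '[-12  17 -26   5 -23 -99]', '-', '[-12  17 -26   5 -23  81]']
25 70 away True ['[-15  39  -2   4 -73  97]', '[-15  33   3   4 -84  97]', '[-15  39  -2   4 -73 -83]', '[-15  33   3   4 -84 -83]']
25 70 toward True ['[-16  26 -22 -14 -18 -68]', '[-16  18 -19  -8 -29 -74]', '[-16  26 -22 -14 -18 112]', '[-16  18 -19  -8 -29 106]']
25 82 away True ['[-12  38  -6   8 -69 104]', '[-12  32  -1   8 -81 105]', '[-12  38  -6   8 -69 -76]', '[-12  32  -1   8 -81 -75]']
25 82 t
[... 1438 characters left out ...]
-20   41   17   -6 -100 -100]']
35 59 away True ['[-17  46   8   0 -87  90]', '[-17  40  13   0 -98  90]', '[-17  46   8   0 -87 -90]', '[-17  40  13   0 -98 -90]']
35 70 away True ['[-14  45   5   5 -84  96]', '[-14  39   9   5 -94  97]', '[-14  45   5   5 -84 -84]', '[-14  39   9   5 -94 -83]']
35 70 toward True ['[-21  25 -20 -38 -14 -40]', '[-18  16 -21 -21 -20 -61]', '[-21  25 -20 -38 -14 140]', '[-18  16 -21 -21 -20 119]']
35 82 away True ['[-11  44  -1  10 -80 102]', '[-11  38   4  10 -90 104]', '[-11  44  -1  10 -80 -78]', '[-11  38   4  10 -90 -76]']
35 82 toward True ['[-27  27 -14 -45 -26 -20]', '[-24  18 -13 -33 -32 -35]', '[-27  27 -14 -45 -26 160]', '[-24  18 -13 -33 -32 145]']
```

```bash
python3 - <<'E'
from h import *
r=R(66,33); g=tcp([*CUP,.031],r); zt=r[:,2]
robot.goto(g-.2*zt,r); print(robot.read_qpos().round(0),robot.read_t())
robot.servo_line(g-.06*zt,speed=.2); robot.servo_line(g,speed=.08)
print('f',robot.read_force().round(1)); robot.move_gripper(0)
print('w',robot.read_grip_width(),robot.read_finger_force())
p=g+[0,0,.008]; robot.servo_line(p,speed=.05); print(robot.read_force().round(1))
p=p+np.r_[-.08*LX,.025]; robot.servo_line(p,speed=.12)
p=p+np.r_[-.03*LX,.17]; robot.servo_line(p,speed=.2)
print(robot.read_t(),robot.read_grip_width(),robot.read_force().round(1),robot.read_position().round(3))
save('side','side1')
E
```

```text
[  4.   2. -23. -36. -54.  -9.] 2.525
f [-0.3 -0.  -0.1]
w 0.6762171033627111 30.000394225353375
[-0.6 -0.9 -4. ]
7.0333 0.6775216653860588 [-0.5  0.4 -4.3] [0.472 0.064 0.217]
```

View pics/side1.png

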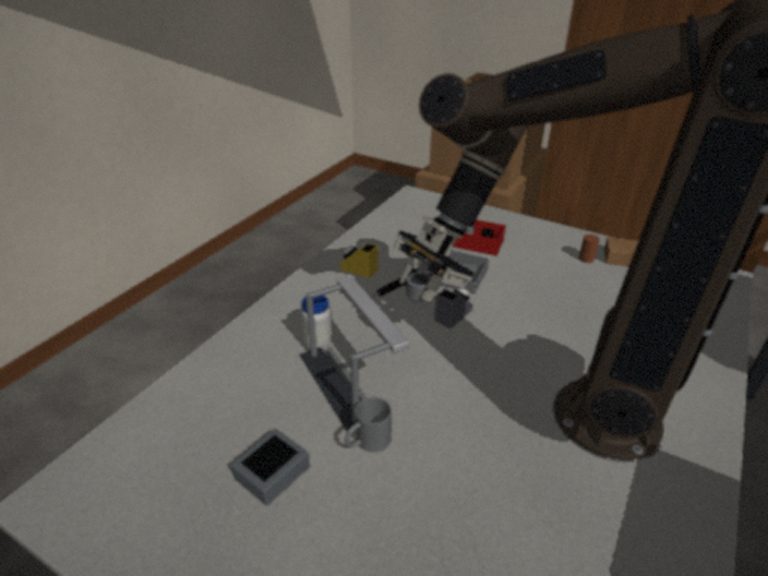

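The side view shows the cup held in the fingers at about (418,288), clear of the lamp bar, which ends near (405,345). Next I move it over the pan and check the handle direction before lowering.

```bash
python3 - <<'E'
from h import *
r=R(66-HH+PA,33); pa=np.radians(PA); px=np.array([np.cos(pa),np.sin(pa)])
c=PAN-.0525*px; g=tcp([*c,.15],r)
robot.goto(g+[0,0,.08],r); robot.servo_line(g,speed=.15)
p,d=save('top','top2'); print(robot.read_t(),robot.read_qpos().round())
D=cloud('top',d); x,y,z=D[...,0]-c[0],D[...,1]-c[1],D[...,2]
X=x*px[0]+y*px[1]; Y=-x*px[1]+y*px[0]
m=(X>.05)&(X<.16)&(abs(Y)<.06)&(z>.1)&(z<.2); print(m.sum(),X[m].max(),Y[m].mean(),np.degrees(np.polyfit(X[m],Y[m],1)[0]),np.median(z[m]),'slope z',np.polyfit(X[m],z[m],1)[0], [ (np.min(Y[m&(X>a)&(X<a+.02)]),np.max(Y[m&(X>a)&(X<a+.02)])) for a in(.06,.08,.1)])
E
```

```text
9.4667 [-15.  38.   9.   3. -94.  94.]Traceback (most recent call last):
  File "<stdin>", line 8, in <module>
    return _wrapreduction(a, np.minimum, 'min', axis, None, out,
                          keepdims=keepdims, initial=initial, where=where)
    return ufunc.reduce(obj, axis, dtype, out, **passkwargs)
           ~~~~~~~~~~~~^^^^^^^^^^^^^^^^^^^^^^^^^^^^^^^^^^^^^
ValueError: zero-size array to reduction operation minimum which has no identity
```

View pics/top2.png

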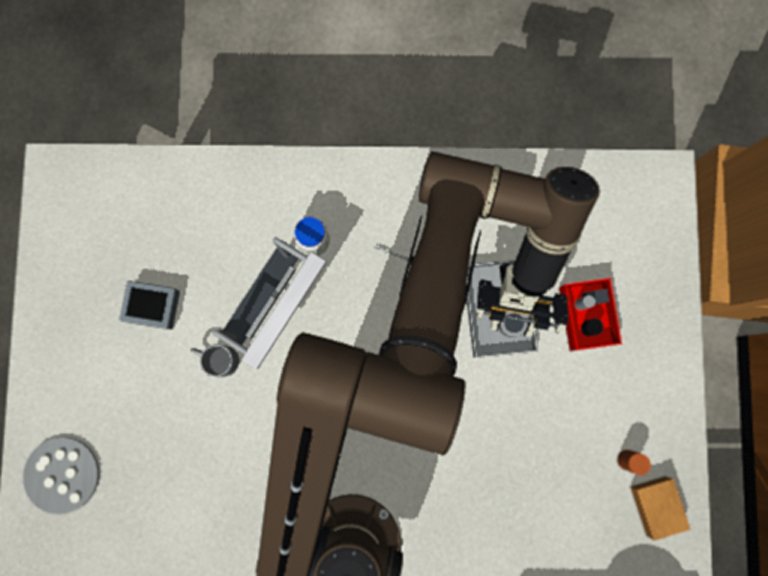

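The top view shows the cup at (514,322) inside the pan outline (470–538, 260–355), with the handle hidden under the gripper. I'll check the handle from the side.

```bash
python3 - <<'E'
from h import *
p,d=save('side','s3'); cv2.imwrite('pics/s3c.png',cv2.resize(p[120:220,220:360,::-1],None,fx=5,fy=5,interpolation=cv2.INTER_CUBIC))
E
```

```text
(no output)
```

View pics/s3c.png

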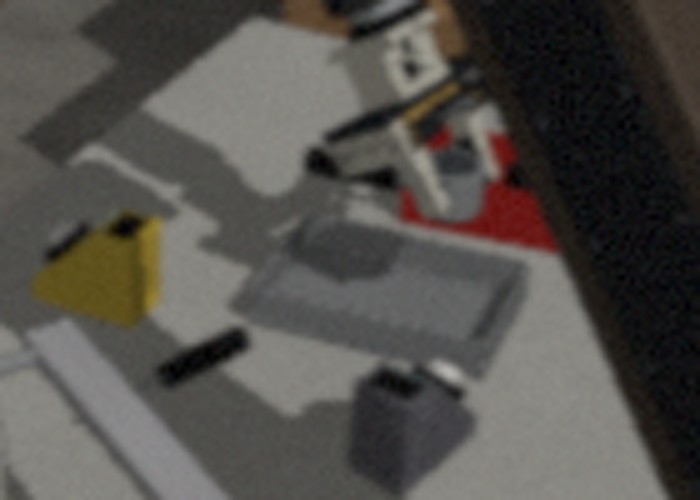

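The crop shows the cup upright at (450,190), with dark shapes at (375,178) and (320,160), one of which should be the handle. I'll check them by depth.

```bash
python3 - <<'E'
from h import *
z=np.load('pics/s3.npz'); D=cloud('side',z['d']); p=z['p']
pa=np.radians(PA); px=np.array([np.cos(pa),np.sin(pa)]); c=PAN-.0525*px
for (u,v) in((450,190),(320,160),(340,170),(355,180),(375,178),(390,182),(345,190)):
    q=D[120+v//5,220+u//5]; e=q[:2]-c; print((u,v),p[120+v//5,220+u//5],'along',round(e@px,3),'across',round(e@[-px[1],px[0]],3),'z',q[2].round(3))
E
```

```text
(450, 190) [94 94 95] along -0.001 across 0.018 z 0.154
(320, 160) [2 2 2] along 0.122 across 0.01 z 0.151
(340, 170) [62 63 56] along 0.084 across 0.067 z 0.179
(355, 180) [67 65 62] along 0.088 across 0.009 z 0.138
(375, 178) [11  9  8] along 0.07 across 0.009 z 0.147
(390, 182) [21 20 23] along 0.057 across 0.007 z 0.144
(345, 190) [79 79 74] along 0.16 across -0.191 z 0.004
```

The handle runs straight along the pan axis and is level, so I'll lower it.

```bash
python3 - <<'E'
from h import *
p0=robot.read_position(); f0=robot.read_force(); dz=.15-.0355
robot.servo_line(p0-[0,0,dz-.012],speed=.12); 
k=0
while k<14:
    k+=1; robot.servo_line(p0-[0,0,dz-.012+.001*k],speed=.03)
    f=robot.read_force()-f0
    if f[2]>2.5: break
print(k,f.round(1),robot.read_position()); robot.move_gripper(.82); robot.dwell(.2)
r=robot.read_tcp_rot(); p=robot.read_position()
robot.servo_line(p+[0,0,.005]-.07*r[:,2],speed=.12)
robot.servo_line(robot.read_position()+[0,0,.12],speed=.25); robot.move_gripper(1)
print(robot.read_t(),robot.read_position(),robot.read_qpos().round())
# timer pose options
for s in(1,-1):
    rr=R(TA,45,s); tx=np.array([np.cos(np.radians(TA)),np.sin(np.radians(TA))])
    print(s,[None if (q:=robot.ik(tcp([*(TM+.005*tx),.058],rr)-b*rr[:,2],rr)) is None else q.round() for b in(0,.13)])
E
```

```text
14 [ 1.2 -0.5  4.1] [ 0.50443325 -0.35337178  0.01942116]
16.6417 [ 0.54137245 -0.35953742  0.20185526] [ -15.   39.   20.    3. -103.   95.]
1 [array([-31.,  30., -11., -44., -74.,  43.]), array([-38.,  27.,  -2., -39., -87.,  39.])]
-1 [array([ -31.,   30.,  -11.,  -44.,  -74., -137.]), array([ -38.,   27.,   -2.,  -39.,  -87., -141.])]
```

```bash
python3 - <<'E'
from h import *
tx=np.array([np.cos(np.radians(TA)),np.sin(np.radians(TA))])
rr=R(TA,45); g=tcp([*(TM+.005*tx),.058],rr)
robot.goto(g-.19*rr[:,2],rr); save('top','t4'); p,d=save('side','s4')
cv2.imwrite('pics/s4c.png',cv2.resize(p[110:220,190:370,::-1],None,fx=4,fy=4,interpolation=cv2.INTER_CUBIC))
print(robot.read_t())
for n in('top','side'):
    P=cloud(n,np.load(f'pics/{n[0]}4.npz')['d'])
    D=P[...,:2]-PAN; c,s=np.cos(np.radians(PA)),np.sin(np.radians(PA)); x=D[...,0]*c+D[...,1]*s; y=-D[...,0]*s+D[...,1]*c; z=P[...,2]
    m=(abs(x)<.1)&(abs(y)<.06)&(z>.015)&(z<.06); print(n,m.sum(),[np.nanpercentile(a[m],[1,50,99]).round(3) for a in(x,y,z)])
E
```

```text
17.6833
top 289 [array([-0.057,  0.016,  0.088]), array([-0.016,  0.004,  0.03 ]), array([0.016, 0.036, 0.056])]
side 275 [array([-0.074, -0.028,  0.086]), array([-0.023,  0.01 ,  0.032]), array([0.017, 0.038, 0.059])]
```

View pics/s4c.png

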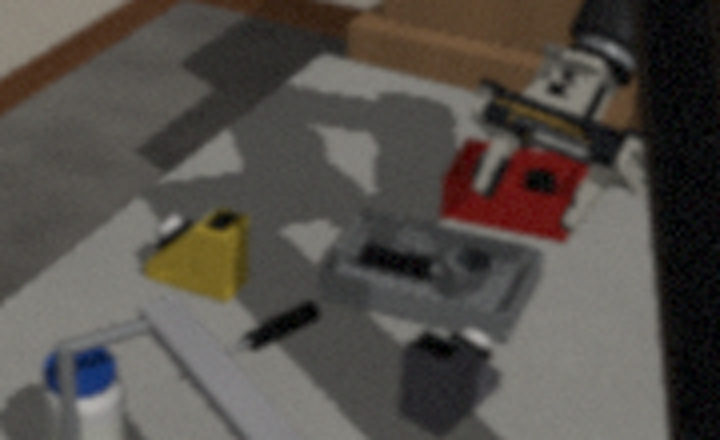

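The crop shows the holder lying upright in the pan, with its handle at (395,260) and cup at (475,265), well inside the walls. The timer is untouched at (440,375). Next I grasp the timer.

```bash
python3 - <<'E'
from h import *
tx=np.array([np.cos(np.radians(TA)),np.sin(np.radians(TA))])
rr=R(TA,45); g=tcp([*(TM+.005*tx),.058],rr)
robot.servo_line(g-.06*rr[:,2],speed=.2); robot.servo_line(g,speed=.08); f0=robot.read_force(); print(f0.round(1))
robot.move_gripper(0); print('w',robot.read_grip_width()*88,robot.read_force().round(1))
robot.servo_line(g+[0,0,.03],speed=.1); print(robot.read_force().round(1),robot.read_t())
r2=R(LA,45); G=lambda x,z: tcp([*(LO+x*LX),z],r2)
robot.servo_line(G(-.05-.13,.088),r2,speed=.15); print(robot.read_qpos().round())
robot.servo_line(G(-.05-.04,.075),speed=.12)
robot.servo_line(G(-.05-.04,.062),speed=.08); fa=robot.read_force()
for k in range(1,8):
    robot.servo_line(G(-.09,.062-.001*k),speed=.03); f=robot.read_force()
    if f[2]-fa[2]>2: break
print('down',k,(f-fa).round(1),robot.read_grip_width()*88,robot.read_t())
E
```

```text
[ 0.3 -0.5  0.3]
w 55.84297454678233 [-0.7 -1.3  2.2]
[-0.5 -0.6 -3.7] 20.45
[-13.  15. -28. -61. -50.  25.]
down 5 [-1.4 -1.6  9.6] 56.28016314568297 24.425
```

```bash
python3 - <<'E'
from h import *
p=robot.read_position(); p[2]+=.0006; robot.servo_line(p,speed=.03); f0=robot.read_force()
robot.servo_line(p+np.r_[.028*LX,0],speed=.06); print((robot.read_force()-f0).round(1))
for k in range(29,52):
    robot.servo_line(p+np.r_[.001*k*LX,0],speed=.03); f=(robot.read_force()-f0); 
    if f[:2]@LX<-7: break
q=robot.read_position(); print(k,f.round(1),'along',f[:2]@LX,'lampx tcp',(q[:2]-LO)@LX,(q[:2]-LO)@LY,robot.read_ft_torque().round(2),robot.read_t())
save('side','s5'); save('top','t5')
P=cloud('side',np.load('pics/s5.npz')['d']); d=P[...,:2]-LO; x,y,z=d@LX,d@LY,P[...,2]
m=(x>-.06)&(x<.01)&(abs(y)<.06)&(z>.084)&(z<.098); print(m.sum(),np.percentile(x[m],[2,98]),np.percentile(y[m],[2,98]))
p_=np.load('pics/s5.npz')['p']; cv2.imwrite('pics/s5c.png',cv2.resize(p_[180:300,190:300,::-1],None,fx=5,fy=5,interpolation=cv2.INTER_CUBIC))
E
```

```text
[-0.1 -0.4  0.1]
41 [-6.8 -8.7  5.2] along -10.970126056541853 lampx tcp -0.03670610500452369 -0.00025095954252616807 [-3.92  2.6  -0.06] 28.5417
114 [-0.05963254  0.00094963] [-0.04280235  0.0389474 ]
```

View pics/s5c.png

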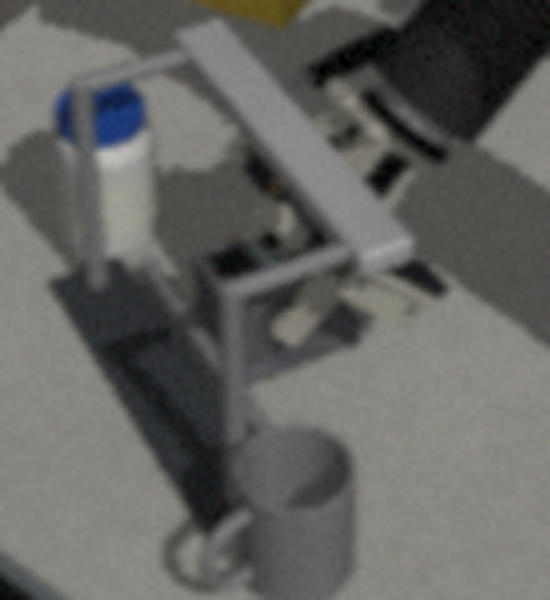

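The crop shows the timer at about (270,300), held in front of the rail with its back to it and near the rail's middle; the rail contact force is 11 N. I'll release it, back off and verify before pressing.

```bash
python3 - <<'E'
from h import *
robot.move_gripper(1); robot.dwell(.2); r=robot.read_tcp_rot(); p=robot.read_position()
robot.servo_line(p-.13*r[:,2],speed=.12); robot.move_gripper(0)
r2=R(LA,45); n=-r2[:,2]; K=np.r_[LO-.087*LX,.067]
robot.servo_line(K+.06*n,r2,speed=.15); robot.dwell(.2)
print(robot.read_t(),robot.read_force().round(1),robot.read_grip_width())
ss,_=save('side','s6'); save('top','t6')
for nme in('side','top'):
    P=cloud(nme,np.load(f'pics/{nme[0]}6.npz')['d']); d=P[...,:2]-LO; x,y,z=d@LX,d@LY,P[...,2]
    m=(x>-.06)&(x<.01)&(abs(y)<.06)&(z>.083)&(z<.098); print(nme,m.sum(),np.percentile(x[m],[2,98]).round(4),np.percentile(y[m],[2,98]).round(4) )
    m=(x>-.1)&(x<-.02)&(abs(y)<.045)&(z>.03)&(z<.095); print(m.sum(),np.percentile(x[m],[2,98]).round(4),np.percentile(y[m],[2,98]).round(4))
cv2.imwrite('pics/s6c.png',cv2.resize(ss[180:300,190:300,::-1],None,fx=5,fy=5,interpolation=cv2.INTER_CUBIC))
E
```

```text
32.7833 [ 0.7  0.3 -0.6] 0.005834573913283571
side 107 [-0.0493 -0.0001] [-0.029   0.0244]
272 [-0.0964 -0.021 ] [-0.0283  0.0275]
top 86 [-0.0204 -0.0001] [-0.0287  0.025 ]
176 [-0.0991 -0.0627] [-0.0291  0.0248]
```

View pics/s6c.png

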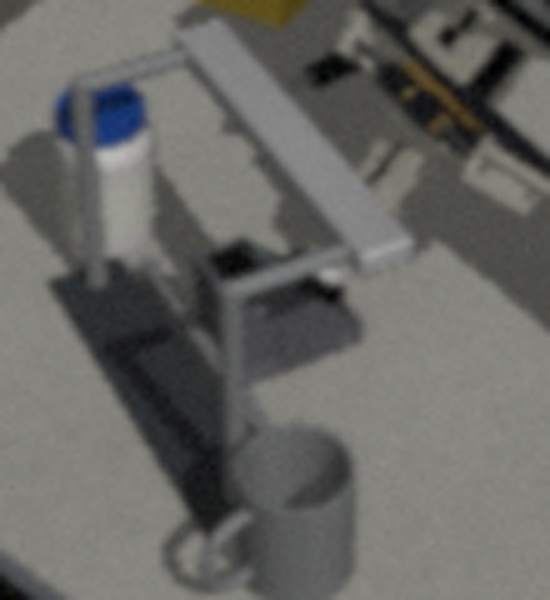

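The timer stands against the rail at about (280,310) with its key at (335,275) facing out, and the closed fingers are clear at (390,175). Now I press.

```bash
python3 - <<'E'
from h import *
n=-robot.read_tcp_rot()[:,2]; K=np.r_[LO-.087*LX,.067]; f0=robot.read_force()
robot.servo_line(K+.006*n,speed=.1); L=[]
for k in range(-5,18):
    robot.servo_line(K-.001*k*n,speed=.02); f=(robot.read_force()-f0); L.append((k,round(f@n,1)))
    if f@n>17: break
print(L,f.round(1)); robot.dwell(.9); f=robot.read_force()-f0; print('hold',(f@n).round(1),f.round(1))
robot.servo_line(K+.015*n,speed=.05); robot.servo_line(K+.10*n,speed=.15)
robot.servo_line(robot.read_position()+[0,0,.08],speed=.2); robot.dwell(.5)
print(robot.read_t(),robot.read_force().round(1))
ss,_=save('side','s7'); save('top','t7')
for nme in('side','top'):
    P=cloud(nme,np.load(f'pics/{nme[0]}7.npz')['d']); d=P[...,:2]-LO; x,y,z=d@LX,d@LY,P[...,2]
    m=(x>-.06)&(x<.01)&(abs(y)<.06)&(z>.083)&(z<.098); print(nme,m.sum(),np.percentile(x[m],[2,98]).round(4),np.percentile(y[m],[2,98]).round(4) )
cv2.imwrite('pics/s7c.png',cv2.resize(ss[110:300,190:370,::-1],None,fx=3,fy=3,interpolation=cv2.INTER_CUBIC))
E
```

```text
[(-5, np.float64(5.1)), (-4, np.float64(5.6)), (-3, np.float64(7.8)), (-2, np.float64(7.5)), (-1, np.float64(9.2)), (0, np.float64(8.8)), (1, np.float64(19.0))] [-11.1  -8.2  14.1]
hold 17.8 [-10.1  -8.2  13.1]
38.4583 [-0.4  0.2  0.2]
side 112 [-0.0496  0.0001] [-0.0301  0.0268]
top 88 [-0.0206 -0.0008] [-0.0287  0.0249]
```

View pics/s7c.png

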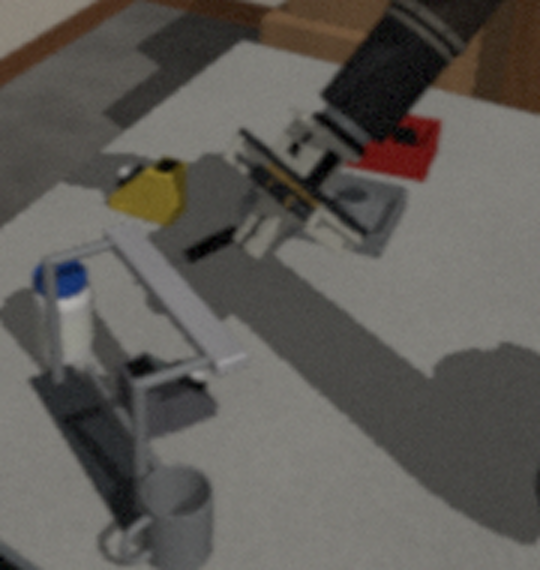

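The timer still stands against the rail at (165,400), the bystanders are in place and the robot is clear. The key force followed the spring curve (5 to 9 N) and then rose sharply to 19 N, so the key was fully in. I'm handing in.

```bash
python3 -c "
from rig import robot
print(robot.job_done())"
```

```text
the job is handed in; nothing more can be done
None
```

The job is handed in at about 38 s: the filter holder lies upright inside the pan, and the timer stands braced against the middle of the lamp's back rail with its key pressed fully down for about 0.9 s and released; no verdict was returned.

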